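# Prove the test probe in the tall check cup

### The job

Prove the angled test probe before use: push the swing cover of the taller check cup fully aside, take the probe from its rest, dip its tip into that cup until it gently presses the spring plate at the bottom down a good few millimetres, and lift it out again. Then lay the probe back in both saddles of its rest, tip end the same way as before, and push the cover back so that it is centred over the mouth. Do not touch the lower cup's cover, and leave the bottle, the small core and the white tape roll where they stand.

Things in the scene. Friction and masses are not known exactly. Their poses are not given: they have to be found in the camera images.
- tall_cup_mouth (a point): Taller of two fixed metal check cups, left or right of the rest: 60 mm outside, 50 mm inside diameter, on an 8 mm foot plate that reaches 40 mm to -x, 60 mm to +x, 33 mm to each y side. The point is the centre of its mouth at the rim, 72 mm above the bench; x points to its cover's pivot, z up. The sprung plate inside lies 35 mm below the rim.
- tall_cup_cover (a joint): Tall cup's swing cover, turning level. 0 = centred over the mouth; positive = anticlockwise from above, the peg going to the cup's -y side; limits -1.7 and 1.7 rad; the mouth is wholly clear from 1.3 rad either way. Light friction (about 0.6 N at the peg), stays where left. The bottle, on one side, blocks the swing that way; the small core on the other side lies below it.
- tall_cup_pivot (a point): Top of the pivot post of the tall cup's cover, 45 mm from the cup's axis to the cup's +x side, at rim height. The cover is a flat grey plate with a disc of 60 mm diameter, 1 to 4 mm above the rim, centred 45 mm from the pivot, with the peg beyond it.
- tall_cup_peg (a point): Upright steel peg on the free end of the tall cup's cover, 10 mm diameter, 20 mm tall, its foot 3 mm above the rim; for pushing the cover. The point is on its axis half-way up, 85 mm above the bench, 75 mm from the pivot axis (when shut, 30 mm from the cup's axis on its -x side).
- tall_cup_plate: Sprung brass plate inside the tall cup, 47 mm diameter, 5 mm thick, fixed to the cup but for a downward travel of 10 mm; takes about 0.5 N to start and 3 N fully down. The origin is the centre of its underside, 32 mm above the bench when not pressed.
- low_cup_mouth (a point): Lower check cup, not to be used: fixed, built like the tall one but only 48 mm high. The point is the centre of its mouth at the rim, axes as for the tall cup. Its cover's pivot is 45 mm to +x; the cover's peg reaches up to 71 mm above the bench.
- low_cup_cover (a joint): Swing cover of the low cup, like that of the tall one: 0 = shut. To be left alone.
- rest_seat (a point): Probe rest, fixed: foot plate 130 x 50 x 8 mm with two grey saddles, 10 mm thick, 42 mm wide, at 44 mm to +x and -x of its centre. Their notches are 26 mm wide (34 mm in the top 5 mm), floor 85 mm, cheeks 99 mm above the bench. The point is 92 mm up in the middle, where the handle's centre lies; x along the handle toward the tip end.
- probe_grip (a point): Angled test probe, about 70 g, loose in the rest: straight black handle 124 x 16 x 14 mm (x, y, z) lying level, and a 6 mm steel rod that runs on from its +x end to x = 92 mm, then bends straight down. The point is the handle's centre, where it is best gripped across (78 mm free between the saddles); x toward the tip end, z up.
- probe_tip (a point): Lower end of the probe's tip (8 mm ball on the 6 mm rod): 92 mm along x and 82 mm below the centre of the handle; turned with the probe.
- bottle_mid (a point): Amber squeeze bottle with white nozzle, standing loose close beside the tall cup: 50 mm diameter up to 96 mm, nozzle of 24 mm diameter up to 140 mm. The point is on its axis, 70 mm up.
- small_core_mid (a point): Bare grey steel ring core, 57 mm outside diameter, 20 mm high, lying loose beside the tall cup, across from the bottle; the point is its centre.
- white_tape_mid (a point): Roll of white winding tape lying flat and loose behind the low cup, 75 mm diameter, 12 mm high; the point is its centre.

How it is judged:
On the way, in this order (a step that is already met when the one before it is completed fails the run):
1. the tall cup's cover is pushed aside, to either side, so that the mouth is clear (1.2 rad or more) ((value of joint tall_cup_cover above 1.2 rad or value of joint tall_cup_cover below -1.2 rad)), for 0.2 s.
2. the probe's tip is in the tall cup (within 22 mm of its axis) and has pressed the plate down by 3 mm or more (horizontal distance between probe_tip and tall_cup_mouth below 0.022 m and z of probe_tip in the frame of tall_cup_mouth below -0.025 m and height (world z) of tall_cup_plate below 0.029 m), for 0.2 s.
3. the tip is lifted out above the rim (z of probe_tip in the frame of tall_cup_mouth above 0.005 m), for 0.1 s.
At the end, for the whole second after the job is handed in: The probe lies still and upright in both saddles of its rest, handle centre within 15 mm of the rest's centre and 87 to 97 mm above the bench, leaning less than 0.12 rad, tip end as before; the tall cup's cover is within 0.15 rad of shut; the spring plate is up again (horizontal distance between probe_grip and rest_seat below 0.015 m and height (world z) of probe_grip between 0.087 and 0.097 m and angle between probe_grip's own z axis and vertical below 0.12 rad and x of probe_tip in the frame of rest_seat above 0.06 m and value of joint tall_cup_cover between -0.15 and 0.15 rad and height (world z) of tall_cup_plate above 0.0305 m and linear speed of probe below 0.02 m/s); the robot touches nothing.
It fails at once if the bottle is tipped or shifted by more than 20 mm (distance of bottle_mid from where it was at the start of the episode above 0.02 m or angle between bottle_mid's own z axis and vertical above 0.25 rad).
It fails at once if the small core or the white tape is shifted by more than 20 mm (distance of any of small_core_mid, white_tape_mid from where it was at the start of the episode above 0.02 m).
It fails at once if the low cup's cover is swung by more than about 0.2 rad (value of joint low_cup_cover above 0.25 rad or value of joint low_cup_cover below -0.25 rad).
It fails at once if the spring plate is pressed with more than 20 N (contact force between tall_cup_plate and anything else above 20 N).
It also fails if it takes over 72 s, if anything falls off the work surface, if the arm or the gripper's body presses on something with over 40 N, if the wrist force passes 120 N, or if a joint passes its speed limit or range.

### The arm

A 6-joint arm with a two-finger parallel gripper is mounted at the origin on a cart in front of the work surface, level with it; the furniture and walls round the work are solid. World frame = base frame: x ahead of the robot, y to its left, z up, the work surface at z = 0. Lengths are in m, angles in rad, forces in N, time in s.
With the tool pointing down it reaches from about 0.275 to 0.85 m from the base axis. Payload 5.2 kg.
Tool frame: the origin (TCP) lies on the centre line of the jaws, within the pads' length; the fingertips stand 14 mm ahead of it and the grasp point (between the pads) lies 5 mm behind it; y points along the fingers, z is the direction in which the jaws open and shut, and the axes are right-handed (so a half turn about y gives the same grasp; the last joint's range is limited). The gripper opens to 85 mm and grips with 20 to 120 N. Pads are 22 mm wide; open, the fingers measure 114 mm over their backs; the gripper's body (76 mm by 85 mm) begins 54 mm behind the grasp point. The pads swing forward as they close: fully open they stand 13 mm farther back than shut.
Start: joints at [0.965, 0.259, 1.535, -0, 1.348, -0.203], TCP at [0.216, 0.506, 0.245] pointing down, gripper open.
Joint ranges: [-3.14, 3.14], [-0.91, 2.08], [0.19, 2.58], [-1.22, 4.36], [0.22, 2.71], [-3.12, 3.12]. Speed limits (rad/s): [2.57, 2.57, 3.14, 3.14, 3.14, 3.14].

### API

Orientations are given as [roll, pitch, yaw] about the fixed x, y, z axes, in that order (R = Rz(yaw) Ry(pitch) Rx(roll)).
In Python, from workcell import r gives the robot as it stands. The module is installed in compiled form; this text tells all that it offers.
- The arm moves only by the shell command python3 -m handwheel 'ROWS' [FORCE]. ROWS is JSON, a list of rows, each a list of 7 numbers: the shift along the tool's x, y, z in m, then the turn, a rotation vector about the tool's x, y, z in rad, then the closure in counts, from 0 (fully open) to 255 (shut). A call has 1 to 12 rows; each row shifts and turns the commanded pose from where the row before left it, along the tool's axes as they then stand; what a row does not reach is not made up. A row lasts 1/8 s, in which the tool goes at most 62.5 mm and 10.7 degrees, less where a joint would pass 70% of its speed; a pose out of reach is approached as far as the arm can. A call is refused whole if a number of a shift passes 0.0625 or a number of a turn 0.188, either way. A call with a gripper value outside its range is refused whole. The fingers move at their own pace and stop on an object; FORCE is the grip in N (left out, the last holds). Time passes only in rows, so rows that do not move let the fingers close. It gives the time, the measured TCP pose, the force and the opening at its end, in the units of the state.
- r.read_state(): the state, without advancing time (a new reading comes with each control period).
- r.camera(name): name is "scene" or "side" or "wrist"; returns the picture (420x560x3 uint8, blue, green, red); there is no depth.
- r.get_calibration(name): a dict with "fx", "fy", "cx", "cy" (pixels), "k1" (the pictures are not rectified: a ray, as slopes to the right and down, at radius r is drawn at 1 + k1 r^2 times it, then the intrinsics apply), "rvec" (rotation vector, rad) and "tvec" (3), from world to camera coordinates, as OpenCV has them. Camera axes: x right, y down, z forward; pixel columns grow to the right and rows downward; lengths in m; the calibration is good to about 2 mm. A picture is of the moment at which its call begins: read the wrist's pose just before it. get_calibration takes no time and is no camera call; for the wrist camera it gives the pose at the moment of the call.
- r.finish_job(): hands the job in, once; it reports no verdict.
Trained networks look in the newest picture that a camera, given by its name, has taken for a name from the list of things; names that differ only in an ending like _2 or _b are one class to them, and where a whole thing is asked for, a point or a joint stands for the part that bears it (a point fixed in the world has none). Each returns a list of dicts, best first, with "score" (0 to 1); they miss things now and then, are a little off and sometimes report something else, mostly with a low value. They report only what shows in the picture. A call takes as long as a camera call.
- r.search_frame(query, camera): "xyz" ([x, y, z] in m, in world coordinates, good to about 4 mm: the middle of the surface that is visible of it).
- r.cut_out(query, camera): "pixels" (420x560 bool, what is visible of it).
- r.place_of(query, camera): "xyz" ([x, y, z] in m, in world coordinates, good to about 4 mm: a listed point, or the origin of a listed thing).
The state is a dict: "time_s": time; "q": joint angles; "joint_velocities": joint speeds; "joint_efforts": joint torques, N m; "tool_pos": TCP position; "eef_rot": TCP orientation; "ft_force": force on the tool from outside, world axes, zero at the start; "wrist_torque": the same for the moment, N m; "opening": opening from 0.0 (shut) to 1.0 (fully open).
Only numpy, scipy, OpenCV 4.12 (cv2) and the standard library are available. Lean on these libraries where they do the work, as an engineer would, in place of code of your own. Each camera call takes 0.05 s, during which the arm holds its last target. There are 200 camera calls.

## Working session

There is one attempt and no reset: what is moved stays moved. The work goes in short steps, Python scripts to look and compute and a shell command to move; the robot and the scene stay as the last step left them, time stands still between calls to the robot, and variables do not carry over. Pictures are saved under pics/ and viewed, about 8 in all and at most 12, crops included, and the job is handed in when it is done.

```bash
mkdir -p pics
cat > h.py <<'E'
from workcell import r
import numpy as np, cv2
from scipy.spatial.transform import Rotation as R
def look(names,cam,n=2):
    for q in names:
        for d in r.place_of(q,cam)[:n]: print(cam,q,np.round(d['xyz'],3),round(d['score'],2))
def st():
    s=r.read_state(); print(round(s['time_s'],2),'pos',np.round(s['tool_pos'],4),'rpy',np.round(s['eef_rot'],3),'q',np.round(s['q'],2),'F',np.round(s['ft_force'],1),'op',round(s['opening'],3))
    M=R.from_euler('xyz',s['eef_rot']).as_matrix() if len(s['eef_rot'])==3 else None
    print('tool axes cols\n',np.round(M,3)); return s,M
E
python3 - <<'E'
from h import *
st()
N=['tall_cup_mouth','tall_cup_pivot','tall_cup_peg','low_cup_mouth','rest_seat','probe_grip','probe_tip','bottle_mid','small_core_mid','white_tape_mid']
for c in ['scene','side']:
    cv2.imwrite(f'pics/{c}0.png',r.camera(c)); look(N,c)
E
```

```text
0.0 pos [0.2153 0.5056 0.2445] rpy [-1.573  0.    -0.403] q [ 0.97  0.26  1.54 -0.    1.35 -0.2 ] F [ 1.3 -0.7  0.2] op 1.0
tool axes cols
 [[ 0.92  -0.001  0.392]
 [-0.392 -0.001  0.92 ]
 [-0.    -1.    -0.002]]
scene tall_cup_mouth [ 0.534 -0.251  0.071] 0.93
scene tall_cup_pivot [ 0.576 -0.264  0.074] 0.81
scene tall_cup_peg [ 0.505 -0.246  0.079] 0.7
scene low_cup_mouth [0.519 0.25  0.047] 0.63
scene rest_seat [ 0.442 -0.015  0.094] 0.8
scene probe_grip [ 0.433 -0.016  0.093] 0.61
scene probe_tip [ 0.533 -0.019  0.006] 0.95
scene bottle_mid [ 0.56  -0.177  0.07 ] 0.82
scene bottle_mid [0.616 0.219 0.005] 0.6
scene small_core_mid [ 0.508 -0.318  0.012] 0.82
scene white_tape_mid [0.615 0.219 0.007] 0.75
side tall_cup_mouth [ 0.536 -0.253  0.071] 0.96
side tall_cup_pivot [ 0.577 -0.266  0.075] 0.63
side tall_cup_peg [ 0.503 -0.241  0.082] 0.89
side low_cup_mouth [0.517 0.252 0.048] 0.97
side rest_seat [ 0.439 -0.015  0.092] 0.78
side probe_grip [ 0.434 -0.013  0.092] 0.85
side probe_tip [ 0.531 -0.018  0.012] 0.79
side bottle_mid [ 0.558 -0.18   0.071] 0.74
side small_core_mid [ 0.513 -0.319  0.008] 0.65
side white_tape_mid [0.613 0.218 0.005] 0.67
side white_tape_mid [ 0.574 -0.268  0.07 ] 0.67
```

View pics/scene0.png

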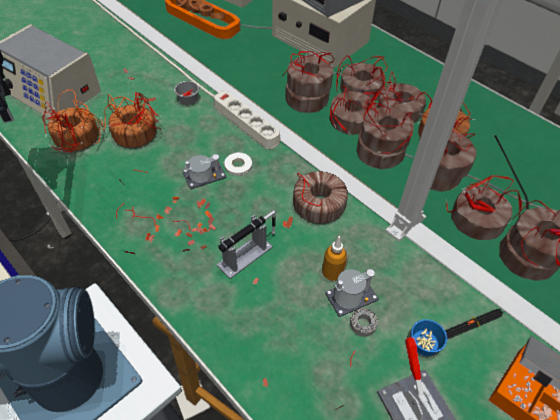

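View pics/side0.png

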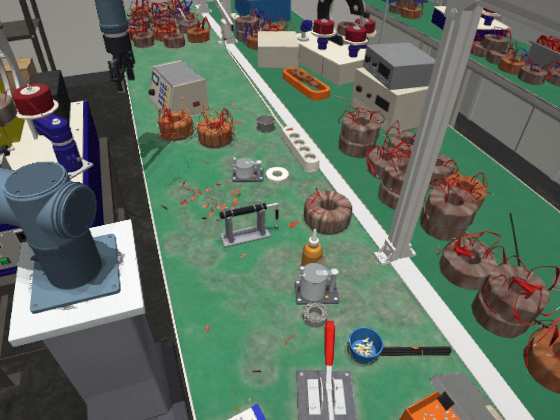

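The scene matches the list. The rest is at about px (245,240) with its tip end pointing away from the robot. The tall cup is at (350,290), with the bottle on its left (+y) side and the core on the right, so the cover has to swing towards the core (positive). The place_of readings from the two cameras agree within 5 mm. I'll go over to the tall cup.

```bash
python3 -m handwheel '[[0.035,0,-0.036,0,0,0,180],[0.035,0,-0.036,0,0,0,180],[0.035,0,-0.036,0,0,0,180],[0.035,0,-0.036,0,0,0,180],[0.035,0,-0.036,0,0,0,180],[0.035,0,-0.036,0,0,0,180],[0.035,0,-0.036,0,0,0,180],[0.035,0,-0.036,0,0,0,180],[0.035,0,-0.036,0,0,0,180],[0.035,0,-0.036,0,0,0,180],[0.035,0,-0.036,0,0,0,180],[0.035,0,-0.036,0,0,0,180]]'
python3 -m handwheel '[[0.035,0,-0.036,0,0,0,180],[0.035,0,-0.036,0,0,0,180],[0.035,0,-0.036,0,0,0,180],[0.035,0,-0.036,0,0,0,180],[0,0,0,0,0.18,0,180],[0,0,0,0,0.18,0,180],[0,0,0,0,0.18,0,180],[0,0,0,0,0.18,0,180],[0,0,0,0,0.18,0,180],[0,0,0,0,0.18,0,180],[0,0,0,0,0.18,0,180],[0,0,0,0,0.18,0,180]]'
python3 -m handwheel '[[0,0,0,0,0.18,0,180],[0,0,0,0,0.18,0,180],[0,0,0,0,0.18,0,180],[0,0,0,0,0.18,0,180],[0,0,0,0,0.18,0,180],[0,0,0,0,0.18,0,180],[0,0,0,0,0.18,0,180],[0,0,0,0,0.18,0,180],[0,0,0,0,0.15,0,180],[0,0,0,0,0,0,180]]'
python3 - <<'E'
from h import *
st()
cv2.imwrite('pics/w1.png',r.camera('wrist'))
look(['tall_cup_mouth','tall_cup_pivot','tall_cup_peg','bottle_mid','small_core_mid'],'wrist')
E
```

```text
time_s: 2.6
tool_pos: [0.4331, -0.0578, 0.2456]
eef_rot: [-1.571, -0.001, -0.403]
ft_force: [0.2, 0.1, -0.2]
opening: 0.302
time_s: 4.1
tool_pos: [0.505, -0.2434, 0.2453]
eef_rot: [-1.571, 0.0, -1.849]
ft_force: [-1.2, -0.6, -0.8]
opening: 0.294
time_s: 5.35
tool_pos: [0.505, -0.2434, 0.2453]
eef_rot: [-1.571, -0.0, 2.852]
ft_force: [1.1, 0.3, -0.2]
opening: 0.29
5.35 pos [ 0.505  -0.2434  0.2453] rpy [-1.571 -0.     2.852] q [-0.65  0.28  1.51 -0.    1.35  1.21] F [ 1.1  0.3 -0.2] op 0.29
tool axes cols
 [[-0.958 -0.    -0.286]
 [ 0.286  0.    -0.958]
 [ 0.    -1.     0.   ]]
wrist tall_cup_mouth [ 0.534 -0.25   0.076] 0.61
wrist tall_cup_pivot [ 0.576 -0.264  0.073] 0.92
wrist tall_cup_peg [ 0.505 -0.245  0.084] 0.64
wrist bottle_mid [ 0.561 -0.18   0.071] 0.57
wrist small_core_mid [ 0.511 -0.316  0.011] 0.8
wrist small_core_mid [ 0.526 -0.019  0.004] 0.74
```

View pics/w1.png

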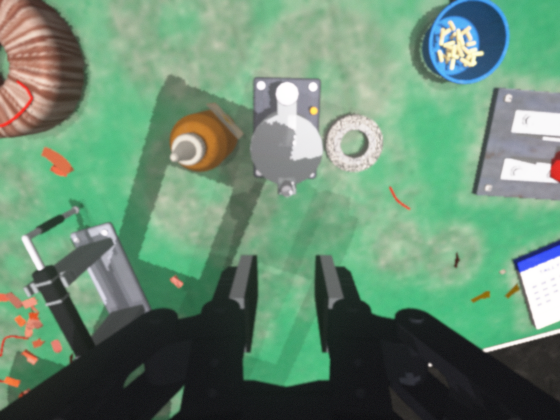

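The wrist view shows the cup and cover at px (287,145) and the peg at (287,188), centred between the fingers. The bottle is at (195,145) and the core at (355,142). I'll lower around the peg and swing the cover along its arc.

```bash
python3 -m handwheel '[[0,0.0375,0,0,0,0,180],[0,0.0375,0,0,0,0,180],[0,0.0375,0,0,0,0,180],[0,0.0375,0,0,0,0,180],[0,0,0,0,0,0,180]]'
python3 -m handwheel '[[-0.0008,0,0.0112,0,-0.15,0,180],[-0.0008,0,0.0112,0,-0.15,0,180],[-0.0008,0,0.0112,0,-0.15,0,180],[-0.0008,0,0.0112,0,-0.15,0,180],[-0.0008,0,0.0112,0,-0.15,0,180],[-0.0008,0,0.0112,0,-0.15,0,180],[-0.0008,0,0.0112,0,-0.15,0,180],[-0.0008,0,0.0112,0,-0.15,0,180],[-0.0008,0,0.0112,0,-0.15,0,180],[-0.0008,0,0.0112,0,-0.15,0,180],[0,0,0,0,0,0,180],[0,0,0,0,0,0,180]]'
python3 - <<'E'
from h import *
st()
r.camera('side'); r.camera('scene')
look(['tall_cup_peg'],'side');look(['tall_cup_peg'],'scene')
E
```

```text
time_s: 6.28
tool_pos: [0.5036, -0.2424, 0.0931]
eef_rot: [-1.573, -0.005, 2.851]
ft_force: [0.2, 0.1, 1.0]
opening: 0.291
time_s: 7.78
tool_pos: [0.5499, -0.3352, 0.0963]
eef_rot: [-1.57, -0.0, -1.935]
ft_force: [-0.3, -0.2, -0.5]
opening: 0.296
7.78 pos [ 0.5499 -0.3352  0.0963] rpy [-1.57  -0.    -1.935] q [-0.72  0.55  1.48 -0.    1.11 -0.36] F [-0.3 -0.2 -0.5] op 0.296
tool axes cols
 [[-0.357  0.001  0.934]
 [-0.934 -0.001 -0.357]
 [ 0.    -1.     0.001]]
side tall_cup_peg [ 0.542 -0.332  0.082] 0.52
side tall_cup_peg [ 0.572 -0.272  0.072] 0.39
scene tall_cup_peg [ 0.545 -0.337  0.084] 0.59
```

```bash
python3 -m handwheel '[[0,-0.039,0,0,0,0,180],[0,-0.039,0,0,0,0,180],[0,-0.039,0,0,0,0,100],[0,-0.039,0,0,0,0,0],[0,0,0,0,0.178,0,0],[0,0,0,0,0.178,0,0],[0,0,0,0,0.178,0,0],[0,0,0,0,0.178,0,0],[0,0,0,0,0.178,0,0],[0,0,0,0,0.178,0,0],[0,0,0,0,0.178,0,0]]'
python3 -m handwheel '[[0.0153,0,-0.0394,0,0,0,0],[0.0153,0,-0.0394,0,0,0,0],[0.0153,0,-0.0394,0,0,0,0],[0.0153,0,-0.0394,0,0,0,0],[0.0153,0,-0.0394,0,0,0,0],[0.0153,0,-0.0394,0,0,0,0],[0.0153,0,-0.0394,0,0,0,0],[0.0153,0,-0.0394,0,0,0,0],[0,0,0,0,0,0,0]]'
python3 - <<'E'
from h import *
st()
cv2.imwrite('pics/w2.png',r.camera('wrist'))
look(['rest_seat','probe_grip','probe_tip'],'wrist')
r.camera('side');look(['tall_cup_peg'],'side')
E
```

```text
time_s: 9.35
tool_pos: [0.5496, -0.335, 0.2513]
eef_rot: [-1.571, -0.0, 3.098]
ft_force: [-0.0, 0.6, 0.3]
opening: 0.999
time_s: 10.48
tool_pos: [0.4379, -0.0133, 0.2516]
eef_rot: [-1.571, -0.0, 3.107]
ft_force: [1.0, 0.2, -0.3]
opening: 1.003
10.47 pos [ 0.4379 -0.0133  0.2516] rpy [-1.571 -0.     3.107] q [-0.29  0.05  1.77  0.    1.32  1.32] F [ 1.   0.2 -0.3] op 1.003
tool axes cols
 [[-0.999 -0.    -0.034]
 [ 0.034  0.001 -0.999]
 [ 0.    -1.    -0.001]]
wrist rest_seat [ 0.442 -0.01   0.093] 0.86
wrist probe_grip [ 0.436 -0.014  0.098] 0.84
side tall_cup_peg [ 0.543 -0.333  0.084] 0.64
```

View pics/w2.png

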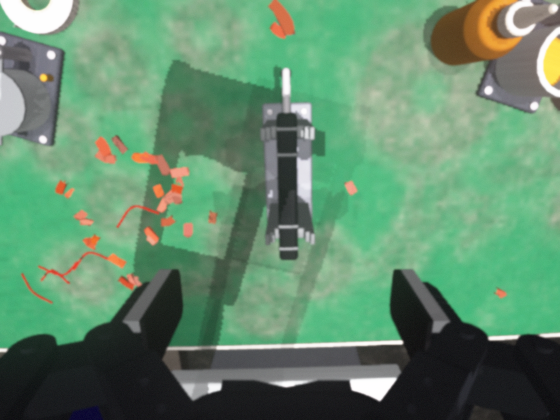

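The handle runs straight up the image at column 288, from row 113 (tip end) to row 259, and sits midway between the jaws (columns 183 and 390). I'll back-project its ends to get its centre.

```bash
cat >> h.py <<'E'
def bp(cam,uv,z):
    c=r.get_calibration(cam); K=np.array([[c['fx'],0,c['cx']],[0,c['fy'],c['cy']],[0,0,1]])
    p=cv2.undistortPoints(np.array([[uv]],float),K,np.array([c['k1'],0,0,0,0.]))[0,0]
    Rm=cv2.Rodrigues(np.array(c['rvec'],float))[0]; o=-Rm.T@np.array(c['tvec']).ravel(); d=Rm.T@np.array([*p,1]); return o+d*(z-o[2])/d[2]
E
python3 - <<'E'
from h import *
a=bp('wrist',(287.5,113),.099);b=bp('wrist',(289,255),.099)
print(a,b,(a+b)/2,np.linalg.norm(a-b), np.arctan2((a-b)[1],(a-b)[0]))
m=r.cut_out('probe_grip','wrist')
ys,xs=np.nonzero(m[0]['pixels']);print(m[0]['score'],xs.min(),xs.max(),ys.min(),ys.max())
E
```

```text
[ 0.50085008 -0.01961338  0.099     ] [ 0.38338137 -0.01649045  0.099     ] [ 0.44211572 -0.01805192  0.099     ] 0.1175102056934407 -0.02657897560380253Traceback (most recent call last):
  File "<stdin>", line 5, in <module>
IndexError: list index out of range
```

```bash
python3 -m handwheel '[[-0.002,0.041,0.0035,0,0,0,0],[0,0.041,0,0,0,0,0],[0,0.041,0,0,0,0,0],[0,0.0415,0,0,0,0,0],[0,0,0,0,0,0,0]]' 50
python3 -m handwheel '[[0,0,0,0,0,0,255],[0,0,0,0,0,0,255],[0,0,0,0,0,0,255],[0,0,0,0,0,0,255],[0,0,0,0,0,0,255],[0,0,0,0,0,0,255],[0,0,0,0,0,0,255]]' 50
python3 - <<'E'
from h import *
st()
E
```

```text
time_s: 11.45
tool_pos: [0.4388, -0.0191, 0.0844]
eef_rot: [-1.573, -0.007, 3.103]
ft_force: [-0.3, -0.2, -0.4]
opening: 1.001
time_s: 12.32
tool_pos: [0.4417, -0.0192, 0.0878]
eef_rot: [-1.57, 0.002, 3.105]
ft_force: [-1.5, 0.9, 5.7]
opening: 0.179
12.32 pos [ 0.4417 -0.0192  0.0878] rpy [-1.570e+00  2.000e-03  3.105e+00] q [-0.3   0.25  1.99  0.    0.9   1.31] F [-1.5  0.9  5.7] op 0.179
tool axes cols
 [[-0.999  0.002 -0.037]
 [ 0.037 -0.    -0.999]
 [-0.002 -1.     0.   ]]
```

```bash
python3 -m handwheel '[[0,-0.02,0,0,0,0,255],[0,-0.035,0,0,0,0,255],[0,-0.035,0,0,0,0,255],[0,-0.035,0,0,0,0,255],[0,-0.035,0,0,0,0,255],[0,0,0,0,0,0,255]]'
python3 -m handwheel '[[-0.0017,0,0.038,0,0,0,255],[-0.0017,0,0.038,0,0,0,255],[-0.0017,0,0.038,0,0,0,255],[-0.0017,0,0.038,0,0,0,255],[-0.0017,0,0.038,0,0,0,255],[-0.0017,0,0.038,0,0,0,255],[0,0,0,0,0,0,255],[0,0,0,0,0,0,255]]'
python3 - <<'E'
from h import *
st()
ims=[]
for c in ['scene','side','wrist']:
    im=r.camera(c); look(['probe_tip','probe_grip','tall_cup_mouth'],c,1)
    if c!='wrist': 
        x,y=(240,180) if c=='scene' else (200,180)
        ims.append(cv2.resize(im[y:y+150,x:x+190],None,fx=2.1,fy=2.1))
cv2.imwrite('pics/c3.png',np.hstack(ims))
E
```

```text
time_s: 13.08
tool_pos: [0.4427, -0.0196, 0.2497]
eef_rot: [-1.569, 0.006, 3.105]
ft_force: [-0.3, -0.4, -1.7]
opening: 0.177
time_s: 14.08
tool_pos: [0.4423, -0.2467, 0.2457]
eef_rot: [-1.573, -0.002, 3.104]
ft_force: [-0.6, -0.0, -0.8]
opening: 0.176
14.07 pos [ 0.4423 -0.2467  0.2457] rpy [-1.573e+00 -2.000e-03  3.104e+00] q [-0.73  0.18  1.63  0.    1.33  0.88] F [-0.6 -0.  -0.8] op 0.176
tool axes cols
 [[-0.999 -0.002 -0.038]
 [ 0.038  0.002 -0.999]
 [ 0.002 -1.    -0.002]]
scene probe_tip [ 0.532 -0.248  0.164] 0.65
scene probe_grip [ 0.434 -0.249  0.25 ] 0.82
scene tall_cup_mouth [ 0.533 -0.253  0.075] 0.66
side probe_tip [ 0.434 -0.248  0.25 ] 0.21
side probe_grip [ 0.436 -0.249  0.25 ] 0.97
side tall_cup_mouth [ 0.536 -0.252  0.07 ] 0.6
wrist probe_grip [ 0.437 -0.246  0.257] 0.95
wrist tall_cup_mouth [ 0.534 -0.251  0.072] 0.6
```

View pics/c3.png

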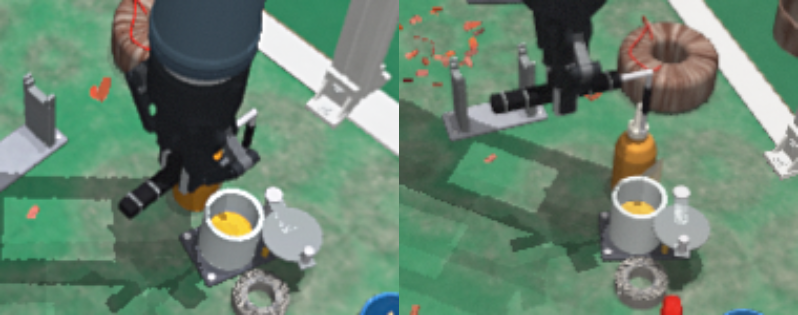

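Both views show the mouth wide open with the brass plate visible, and the cover swung fully to the core side. The estimated tip position is about 3 mm short in x and 3 mm off in y. I'll correct that and go down, slowing near the plate.

```bash
python3 -m handwheel '[[-0.003,0,0.003,0,0,0,255],[0,0.03,0,0,0,0,255],[0,0.03,0,0,0,0,255],[0,0.03,0,0,0,0,255],[0,0.02,0,0,0,0,255],[0,0.01,0,0,0,0,255],[0,0,0,0,0,0,255]]'
python3 -m handwheel '[[0,0.003,0,0,0,0,255],[0,0.003,0,0,0,0,255],[0,0.003,0,0,0,0,255],[0,0.003,0,0,0,0,255],[0,0,0,0,0,0,255],[0,0,0,0,0,0,255]]'
python3 - <<'E'
from h import *
st()
ims=[]
for c in ['scene','side']:
    im=r.camera(c); look(['tall_cup_plate','probe_grip'],c,1)
    x,y=(240,180) if c=='scene' else (200,180)
    ims.append(cv2.resize(im[y:y+150,x:x+190],None,fx=2.1,fy=2.1))
cv2.imwrite('pics/c4.png',np.hstack(ims))
E
```

```text
time_s: 15.55
tool_pos: [0.4457, -0.2505, 0.1264]
eef_rot: [-1.571, -0.001, 3.104]
ft_force: [0.2, 0.5, 0.1]
opening: 0.179
time_s: 16.3
tool_pos: [0.4458, -0.2505, 0.1149]
eef_rot: [-1.571, -0.0, 3.104]
ft_force: [-0.3, -0.3, -1.1]
opening: 0.173
16.3 pos [ 0.4458 -0.2505  0.1149] rpy [-1.571 -0.     3.104] q [-0.73  0.32  1.8   0.    1.02  0.88] F [-0.3 -0.3 -1.1] op 0.173
tool axes cols
 [[-0.999 -0.    -0.037]
 [ 0.037  0.    -0.999]
 [ 0.    -1.    -0.   ]]
scene tall_cup_plate [ 0.531 -0.252  0.033] 0.56
scene probe_grip [ 0.438 -0.253  0.117] 0.6
side tall_cup_plate [ 0.532 -0.253  0.03 ] 0.53
side probe_grip [ 0.436 -0.25   0.12 ] 0.96
```

View pics/c4.png

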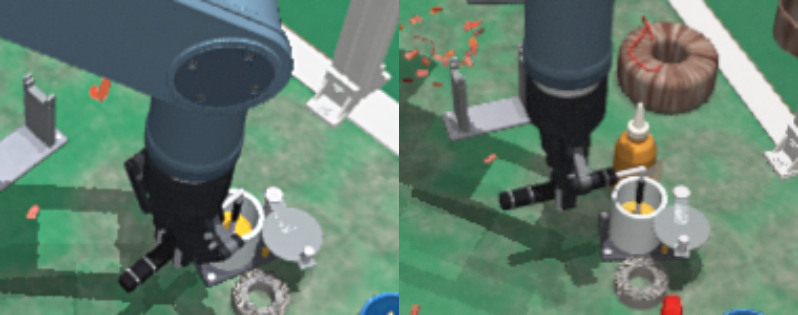

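The tip stands near the middle of the cup and is about to touch the plate (nominal tip z 0.037). I'll tighten the grip and press.

```bash
python3 -m handwheel '[[0,0,0,0,0,0,255],[0,0.0025,0,0,0,0,255],[0,0.0025,0,0,0,0,255],[0,0.002,0,0,0,0,255],[0,0,0,0,0,0,255],[0,0,0,0,0,0,255],[0,0,0,0,0,0,255]]' 100
python3 - <<'E'
from h import *
F=[]
s,M=st()
for c in ['scene','side']:
    im=r.camera(c); look(['tall_cup_plate','probe_tip','probe_grip'],c,1); s=r.read_state();F.append(np.r_[s['ft_force'],s['wrist_torque']])
print(np.round(F,2))
E
```

```text
time_s: 17.48
tool_pos: [0.4458, -0.2506, 0.1079]
eef_rot: [-1.571, 0.0, 3.104]
ft_force: [-1.8, -0.3, 1.2]
opening: 0.164
17.48 pos [ 0.4458 -0.2506  0.1079] rpy [-1.571  0.     3.104] q [-0.73  0.33  1.81 -0.    1.    0.88] F [-1.8 -0.3  1.2] op 0.164
tool axes cols
 [[-0.999  0.    -0.037]
 [ 0.037 -0.    -0.999]
 [-0.    -1.     0.   ]]
scene tall_cup_plate [ 0.532 -0.251  0.027] 0.62
scene probe_tip [ 0.579 -0.26   0.073] 0.74
scene probe_grip [ 0.437 -0.249  0.113] 0.66
side tall_cup_plate [ 0.535 -0.252  0.027] 0.45
side probe_tip [ 0.534 -0.258  0.034] 0.78
side probe_grip [ 0.439 -0.251  0.11 ] 0.57
[[-0.43  0.08  1.86 -0.07  0.07 -0.06]
 [-1.   -0.64  1.21 -0.12  0.08 -0.02]]
```

```bash
python3 -m handwheel '[[0,0.001,0,0,0,0,255],[0,0,0,0,0,0,255],[0,0,0,0,0,0,255],[0,0,0,0,0,0,255]]'
python3 - <<'E'
from h import *
F=[]
for i in range(4):
    r.camera('side'); s=r.read_state();F.append(np.r_[s['ft_force'],s['wrist_torque']])
look(['tall_cup_plate'],'side',1);print(np.round(np.mean(F,0),2))
E
python3 -m handwheel '[[0,-0.003,0,0,0,0,255],[0,-0.01,0,0,0,0,255],[0,-0.02,0,0,0,0,255],[0,-0.03,0,0,0,0,255],[0,-0.035,0,0,0,0,255],[0,-0.04,0,0,0,0,255],[0,0,0,0,0,0,255],[0,0,0,0,0,0,255]]'
python3 - <<'E'
from h import *
F=[]
st()
for i in range(3):
    r.camera(['wrist','scene','side'][i]); s=r.read_state();F.append(np.r_[s['ft_force'],s['wrist_torque']])
print(np.round(np.mean(F,0),2))
for c in ['wrist','scene','side']: look(['probe_tip','probe_grip','tall_cup_plate'],c,1)
E
```

```text
time_s: 18.38
tool_pos: [0.4458, -0.2506, 0.1068]
eef_rot: [-1.571, 0.0, 3.104]
ft_force: [-0.6, -0.6, 2.4]
opening: 0.169
side tall_cup_plate [ 0.555 -0.182  0.072] 0.72
[-1.01 -0.33  1.64 -0.1   0.07 -0.04]
time_s: 19.62
tool_pos: [0.4454, -0.2501, 0.2445]
eef_rot: [-1.571, -0.0, 3.104]
ft_force: [-0.0, -0.5, -1.1]
opening: 0.163
19.62 pos [ 0.4454 -0.2501  0.2445] rpy [-1.571 -0.     3.104] q [-0.73  0.19  1.63  0.    1.33  0.88] F [-0.  -0.5 -1.1] op 0.163
tool axes cols
 [[-0.999 -0.    -0.037]
 [ 0.037  0.    -0.999]
 [ 0.    -1.    -0.   ]]
[ 0.    0.07 -0.58 -0.   -0.02  0.  ]
wrist probe_grip [ 0.441 -0.25   0.252] 0.6
wrist tall_cup_plate [ 0.536 -0.247  0.033] 0.86
scene probe_tip [ 0.538 -0.255  0.163] 0.63
scene probe_grip [ 0.438 -0.253  0.248] 0.97
scene tall_cup_plate [ 0.535 -0.255  0.035] 0.57
side probe_tip [ 0.535 -0.255  0.17 ] 0.62
side probe_grip [ 0.436 -0.246  0.248] 0.65
side tall_cup_plate [ 0.536 -0.253  0.03 ] 0.53
```

Both checks agree that the press worked: the wrist force rose about 2.2 N (roughly 7 mm of spring travel) and the networks saw the plate drop. The tip is now clear of the cup. I'll carry the probe back over the rest.

```bash
python3 -m handwheel '[[0.002,0,-0.0384,0,0,0,255],[0.002,0,-0.0384,0,0,0,255],[0.002,0,-0.0384,0,0,0,255],[0.002,0,-0.0384,0,0,0,255],[0.002,0,-0.0384,0,0,0,255],[0.002,0,-0.0384,0,0,0,255],[0,0,0,0,0,0,255],[0,0,0,0,0,0,255]]'
python3 - <<'E'
from h import *
st()
cv2.imwrite('pics/w5.png',r.camera('wrist')); look(['rest_seat','probe_grip'],'wrist',1)
r.camera('side');look(['rest_seat','probe_grip','probe_tip'],'side',1)
E
```

```text
time_s: 21.22
tool_pos: [0.4425, -0.0202, 0.245]
eef_rot: [-1.57, 0.0, 3.105]
ft_force: [0.4, -0.1, -0.8]
opening: 0.16
21.23 pos [ 0.4425 -0.0202  0.245 ] rpy [-1.57   0.     3.105] q [-0.3   0.06  1.77 -0.    1.3   1.31] F [ 0.4 -0.1 -0.8] op 0.16
tool axes cols
 [[-0.999  0.    -0.036]
 [ 0.036 -0.001 -0.999]
 [-0.    -1.     0.001]]
wrist probe_grip [ 0.436 -0.02   0.253] 0.77
side rest_seat [ 0.442 -0.017  0.093] 0.63
side probe_grip [ 0.434 -0.021  0.248] 0.9
side probe_tip [ 0.53  -0.027  0.168] 0.64
```

View pics/w5.png

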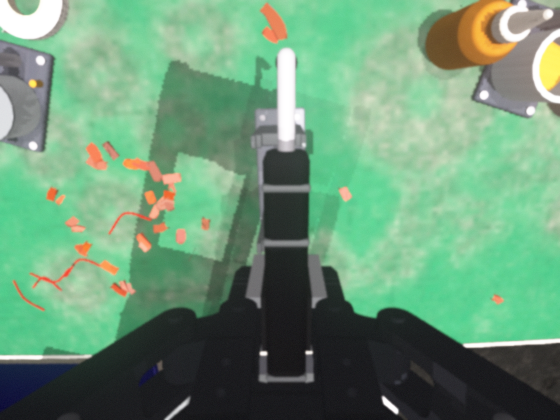

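```bash
python3 -m handwheel '[[-0.001,0,-0.0027,0,0,0,255],[0,0.035,0,0,0,0,255],[0,0.035,0,0,0,0,255],[0,0.035,0,0,0,0,255],[0,0.025,0,0,0,0,255],[0,0.015,0,0,0,0,255],[0,0.007,0,0,0,0,255],[0,0.004,0,0,0,0,255],[0,0,0,0,0,0,255],[0,0,0,0,0,0,255]]'
python3 - <<'E'
from h import *
st()
r.camera('side');look(['rest_seat','probe_grip','probe_tip'],'side',1)
E
```

```text
time_s: 22.82
tool_pos: [0.4439, -0.0173, 0.0894]
eef_rot: [-1.57, 0.001, 3.104]
ft_force: [0.4, 0.1, 0.4]
opening: 0.163
22.82 pos [ 0.4439 -0.0173  0.0894] rpy [-1.570e+00  1.000e-03  3.104e+00] q [-0.29  0.25  1.99  0.    0.9   1.32] F [0.4 0.1 0.4] op 0.163
tool axes cols
 [[-0.999  0.001 -0.037]
 [ 0.037 -0.    -0.999]
 [-0.001 -1.     0.   ]]
side rest_seat [ 0.443 -0.016  0.092] 0.86
side probe_grip [ 0.433 -0.016  0.096] 0.71
side probe_tip [ 0.532 -0.023  0.014] 0.61
```

```bash
python3 -m handwheel '[[0,0.001,0,0,0,0,255],[0,0,0,0,0,0,255],[0,0,0,0,0,0,200],[0,0,0,0,0,0,100],[0,0,0,0,0,0,0],[0,0,0,0,0,0,0],[0,0,0,0,0,0,0],[0,-0.02,0,0,0,0,0],[0,-0.04,0,0,0,0,0],[0,-0.05,0,0,0,0,0],[0,-0.05,0,0,0,0,0],[0,0,0,0,0,0,0]]' 30
python3 - <<'E'
from h import *
st()
a=r.camera('wrist');look(['rest_seat','probe_grip','probe_tip'],'wrist',1)
b=r.camera('side');look(['rest_seat','probe_grip','probe_tip','tall_cup_peg'],'side',1)
cv2.imwrite('pics/c6.png',np.hstack([cv2.resize(a[40:300,180:400],None,fx=1.5,fy=1.5),cv2.resize(b[180:310,200:360],(440,390))]))
E
```

```text
time_s: 24.52
tool_pos: [0.4457, -0.0178, 0.2518]
eef_rot: [-1.569, 0.009, 3.105]
ft_force: [0.3, 0.1, -0.0]
opening: 1.001
24.52 pos [ 0.4457 -0.0178  0.2518] rpy [-1.569  0.009  3.105] q [-0.29  0.06  1.76 -0.    1.31  1.32] F [ 0.3  0.1 -0. ] op 1.001
tool axes cols
 [[-0.999  0.008 -0.037]
 [ 0.037 -0.003 -0.999]
 [-0.009 -1.     0.002]]
wrist rest_seat [ 0.441 -0.014  0.093] 0.83
wrist probe_grip [ 0.437 -0.015  0.094] 0.76
side rest_seat [ 0.44  -0.015  0.092] 0.71
side probe_grip [ 0.436 -0.017  0.091] 0.76
side probe_tip [ 0.534 -0.021  0.015] 0.89
side tall_cup_peg [ 0.543 -0.333  0.085] 0.62
```

View pics/c6.png

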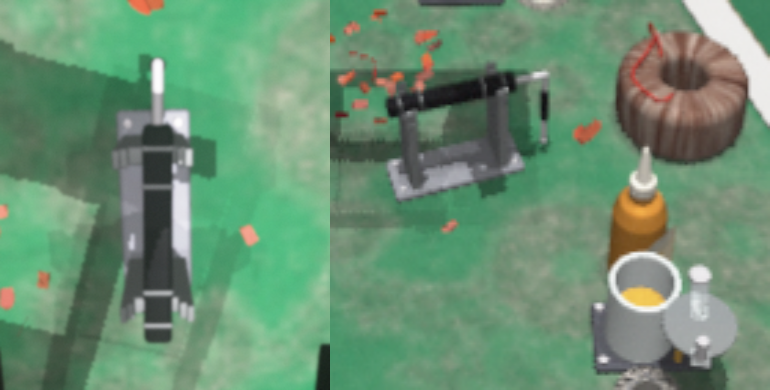

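The probe lies straight in both saddles: in the left crop (wrist view) the handle sits between the cheeks, and in the side view it lies level with the tip end pointing away. Next I'll go back over the peg.

```bash
python3 -m handwheel '[[-0.0138,0,0.0389,0,0,0,0],[-0.0138,0,0.0389,0,0,0,180],[-0.0138,0,0.0389,0,0,0,180],[-0.0138,0,0.0389,0,0,0,180],[-0.0138,0,0.0389,0,0,0,180],[-0.0138,0,0.0389,0,0,0,180],[-0.0138,0,0.0389,0,0,0,180],[-0.0138,0,0.0389,0,0,0,180]]'
python3 -m handwheel '[[0,0,0,0,-0.166,0,180],[0,0,0,0,-0.166,0,180],[0,0,0,0,-0.166,0,180],[0,0,0,0,-0.166,0,180],[0,0,0,0,-0.166,0,180],[0,0,0,0,-0.166,0,180],[0,0,0,0,-0.166,0,180],[0,0,0,0,0,0,180]]'
python3 - <<'E'
from h import *
s,M=st()
cv2.imwrite('pics/w7.png',r.camera('wrist')); look(['tall_cup_pivot','tall_cup_peg'],'wrist',1)
print(M.T@(np.array([.543,-.333,.095])-s['tool_pos']))
E
```

```text
time_s: 25.98
tool_pos: [0.5424, -0.3335, 0.247]
eef_rot: [-1.572, -0.001, 3.104]
ft_force: [-0.5, 0.8, 0.2]
opening: 0.294
time_s: 26.98
tool_pos: [0.5421, -0.3322, 0.2471]
eef_rot: [-1.572, 0.0, -2.018]
ft_force: [0.4, 0.5, -0.4]
opening: 0.291
26.98 pos [ 0.5421 -0.3322  0.2471] rpy [-1.572  0.    -2.018] q [-0.72  0.41  1.31  0.    1.42 -0.28] F [ 0.4  0.5 -0.4] op 0.291
tool axes cols
 [[-0.433 -0.001  0.902]
 [-0.902  0.001 -0.433]
 [-0.    -1.    -0.001]]
wrist tall_cup_pivot [ 0.579 -0.266  0.071] 0.56
wrist tall_cup_peg [ 0.545 -0.337  0.087] 0.65
[0.00038065 0.15209239 0.00134201]
```

View pics/w7.png

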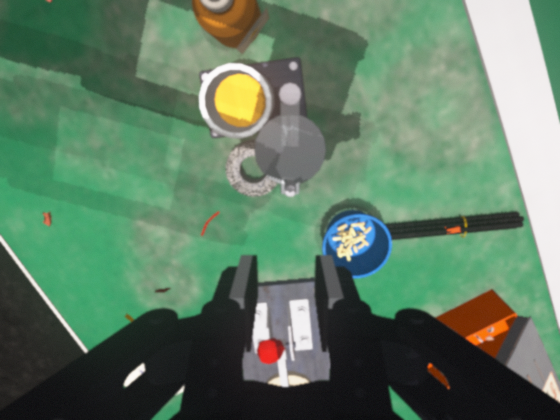

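```bash
python3 -m handwheel '[[0,0.038,0.001,0,0,0,180],[0,0.038,0,0,0,0,180],[0,0.038,0,0,0,0,180],[0,0.038,0,0,0,0,180],[0,0,0,0,0,0,180]]' 20
python3 -m handwheel '[[-0.0007,0,-0.0105,0,0.141,0,180],[-0.0007,0,-0.0105,0,0.141,0,180],[-0.0007,0,-0.0105,0,0.141,0,180],[-0.0007,0,-0.0105,0,0.141,0,180],[-0.0007,0,-0.0105,0,0.141,0,180],[-0.0007,0,-0.0105,0,0.141,0,180],[-0.0007,0,-0.0105,0,0.141,0,180],[-0.0007,0,-0.0105,0,0.141,0,180],[-0.0007,0,-0.0105,0,0.141,0,180],[-0.0007,0,-0.0105,0,0.141,0,180],[0,0,0,0,0,0,180]]'
python3 - <<'E'
from h import *
s,M=st()
print('to shut peg, tool axes',M.T@(np.array([.5045,-.244,.095])-s['tool_pos']))
for c in ['scene','side']: r.camera(c); look(['tall_cup_peg'],c,1)
E
```

```text
time_s: 27.75
tool_pos: [0.5417, -0.3319, 0.0933]
eef_rot: [-1.576, 0.001, -2.019]
ft_force: [-0.0, -0.2, 0.4]
opening: 0.296
time_s: 29.12
tool_pos: [0.5042, -0.2445, 0.0977]
eef_rot: [-1.57, 0.002, 2.858]
ft_force: [0.2, 0.7, -0.4]
opening: 0.298
29.12 pos [ 0.5042 -0.2445  0.0977] rpy [-1.570e+00  2.000e-03  2.858e+00] q [-0.65  0.42  1.7   0.    1.02  1.2 ] F [ 0.2  0.7 -0.4] op 0.298
tool axes cols
 [[-0.96   0.002 -0.28 ]
 [ 0.28  -0.001 -0.96 ]
 [-0.002 -1.     0.001]]
to shut peg, tool axes [-0.00015933  0.00266472 -0.00052247]
scene tall_cup_peg [ 0.436 -0.02   0.094] 0.67
side tall_cup_peg [ 0.501 -0.25   0.084] 0.84
```

The tool is within 1 mm of the shut peg position. The peg trails by the jaw slack, so I'll close the jaws gently to centre it, then release and rise.

```bash
python3 -m handwheel '[[0,0,0,0,0,0,215],[0,0,0,0,0,0,225],[0,0,0,0,0,0,225],[0,0,0,0,0,0,225],[0,0,0,0,0,0,180],[0,0,0,0,0,0,180],[0,0,0,0,0,0,180],[0,-0.035,0,0,0,0,180],[0,-0.04,0,0,0,0,180],[0,-0.04,0,0,0,0,180],[0,-0.035,0,0,0,0,180],[0,0,0,0,0,0,180]]' 20
python3 - <<'E'
from h import *
st()
a=r.camera('wrist');look(['tall_cup_mouth','tall_cup_pivot','tall_cup_peg'],'wrist',1)
for c in ['scene','side']: b=r.camera(c); look(['tall_cup_peg','probe_grip','bottle_mid','small_core_mid','low_cup_mouth'],c,1)
cv2.imwrite('pics/c8.png',np.hstack([cv2.resize(a[40:240,150:400],None,fx=1.5,fy=1.5),cv2.resize(b[180:310,200:360],(370,300))]))
for p in [(287,93),(287,188)]: print(bp('wrist',p,.09))
E
```

```text
time_s: 30.82
tool_pos: [0.5047, -0.2454, 0.2492]
eef_rot: [-1.568, 0.006, 2.857]
ft_force: [-0.7, -0.7, -0.3]
opening: 0.293
30.82 pos [ 0.5047 -0.2454  0.2492] rpy [-1.568  0.006  2.857] q [-0.65  0.27  1.51  0.    1.36  1.2 ] F [-0.7 -0.7 -0.3] op 0.293
tool axes cols
 [[-0.96   0.005 -0.281]
 [ 0.281 -0.004 -0.96 ]
 [-0.006 -1.     0.002]]
wrist tall_cup_mouth [ 0.532 -0.249  0.074] 0.96
wrist tall_cup_pivot [ 0.578 -0.266  0.073] 0.75
wrist tall_cup_peg [ 0.505 -0.246  0.085] 0.9
scene tall_cup_peg [ 0.505 -0.246  0.084] 0.92
scene probe_grip [ 0.434 -0.018  0.09 ] 0.97
scene bottle_mid [ 0.56  -0.178  0.069] 0.73
scene small_core_mid [ 0.503 -0.316  0.01 ] 0.62
scene low_cup_mouth [0.522 0.252 0.046] 0.56
side tall_cup_peg [ 0.504 -0.246  0.081] 0.57
side probe_grip [ 0.433 -0.018  0.091] 0.64
side bottle_mid [ 0.558 -0.18   0.07 ] 0.84
side small_core_mid [ 0.513 -0.318  0.009] 0.84
side low_cup_mouth [0.517 0.252 0.046] 0.65
[ 0.57581442 -0.2660672   0.09      ]
[ 0.50474415 -0.24528913  0.09      ]
```

View pics/c8.png

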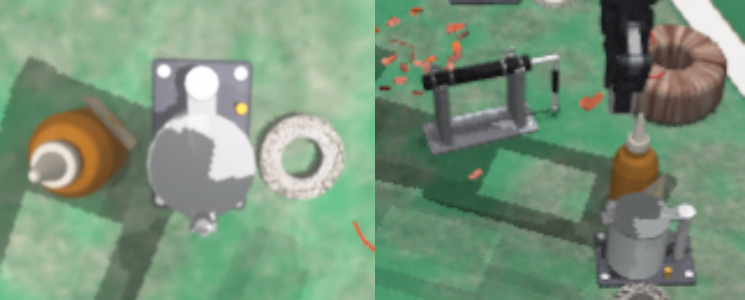

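```bash
python3 -c "
from workcell import r
print(r.finish_job())"
```

```text
the job is handed in; nothing more can be done
None
```

I carried out the whole task and handed it in at about 31 s of the 72 s allowed. No verdict was reported, so the results below come from my own checks.

- **Cover opened:** I swung the tall cup's cover about 1.4 rad to the core side. The camera views showed the mouth fully clear.
- **Plate pressed:** I dipped the tip about in the middle of the cup. The arm went 8 mm past nominal contact, and the wrist force rose about 2.2 N, which suggests roughly 7 mm of plate travel. The plate detections also dropped, from 30–33 mm to 27 mm above the bench, and read 30–35 mm once the tip was out. One plate detection during the press was plainly wrong, landing on the bottle, and I ignored it.
- **Probe returned:** It lies level in both saddles, tip end the same way as before, with the handle about 91 mm up. The networks put the handle centre 4–7 mm short of the rest's centre along x, the same offset as before I moved it.
- **Cover closed:** It is centred over the mouth. The peg is within about 2 mm of where it started, which is about 0.03 rad.
- **Other objects:** The bottle is unmoved. The core reads within 5 mm of its start, which is about the measuring error. The low cup's cover and the white tape were never approached, and I did not measure them again.

The gripper was about 15 cm clear of the cover at hand-in.

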